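# Load a soap mould into a covered setting box

### The arm

A 7-joint arm with a two-finger parallel gripper is mounted at the origin on the work surface. World frame = base frame: x ahead of the robot, y to its left, z up, the work surface at z = 0. Lengths are in mm, angles in rad, forces in N, time in s.
With the tool pointing down it reaches from about 425 to 800 mm from the base axis. Payload 8.3 kg.
Tool frame: the origin (TCP) lies between the finger pads; the fingertips stand 14 mm ahead of it and the grasp point (between the pads) lies 5 mm behind it; z points along the fingers, y is the direction in which the jaws open and shut (so a half turn about z gives the same grasp; the last joint's range is limited). The gripper opens to 85 mm and grips with 20 to 120 N. Pads are 22 mm wide; open, the fingers measure 114 mm over their backs; the gripper's body (76 mm by 85 mm) begins 54 mm behind the grasp point. The pads swing forward as they close: fully open they stand 13 mm farther back than shut.
Start: joints at [-1.256, 0.383, 0.016, 1.37, -0.006, 1.388, -0.046], TCP at [230.497, 580.926, 245.279] pointing down, gripper open.
Joint ranges: [-2.95, 2.95], [-0.25, 2.06], [-1.52, 1.56], [0.18, 2.33], [-1.44, 4.58], [0.02, 2.06], [-3.01, 3.01]. Speed limits (rad/s): [2.39, 2.39, 3.01, 3.01, 3.14, 3.14, 3.14].

### API

Orientations are given as [roll, pitch, yaw] about the fixed x, y, z axes, in that order (R = Rz(yaw) Ry(pitch) Rx(roll)).
In Python, from station import arm gives the robot as it stands. The module is installed in compiled form; this text tells all that it offers.
- The arm moves only by the tool play_rows, never from a script. Its argument "moves" is a list of rows, each a list of 2 entries, a list of its own where there are three numbers: the shift along the world's x, y, z in cm, then the turn, a rotation vector about the world's x, y, z in degrees. A call has 1 to 20 rows; each row shifts and turns the commanded pose from where the row before left it; what a row does not reach is not made up. A row lasts 1/8 s, in which the tool goes at most 62.5 mm and 10.7 degrees, less where a joint would pass 70% of its speed; a pose out of reach is approached as far as the arm can. A call with a gripper value outside its range is refused whole. "grip" is the closure, from 0 (fully open) to 1 (shut), set as the call begins (left out, the last holds). The fingers move at their own pace and stop on an object; "newtons" is the grip in N (left out, the last holds). Time passes only in rows, so rows that do not move let the fingers close. It gives the time, the measured TCP pose, the force and the opening at its end, in the units of the state.
- arm.get_obs(): the state, without advancing time (a new reading comes with each control period).
- arm.snapshot(name): name is "side" or "top"; returns the picture (480x640x3 uint8, red, green, blue); there is no depth.
- arm.calibration(name): a dict with "camera_matrix" (3x3 intrinsics, pixels), "eye" and "rotation" of the camera in the world. Camera axes: x right, y up, looking along -z (the intrinsics and any distortion apply to the point x, -y, -z); pixel columns grow to the right and rows downward; lengths in mm; the calibration is good to about 2 mm. A picture is of the moment at which its call begins. calibration takes no time and is no camera call.
- arm.job_done(): hands the job in, once; it reports no verdict.
The state is a dict: "t": time; "joint_pos": joint angles; "qvel": joint speeds; "tau": joint torques, N m; "ee_pos": TCP position; "orientation": TCP orientation; "ft_force": force on the tool from outside, world axes, zero at the start; "torque": the same for the moment, N m; "gripper_width": finger opening in mm.
Only numpy, scipy, OpenCV 4.12 (cv2) and the standard library are available. Lean on these libraries where they do the work, as an engineer would, in place of code of your own. Each camera call takes 0.05 s, during which the arm holds its last target.

### The job

Put the aluminium mould tin of soaps into the white setting box, through the narrow mouth in front of its clear cover: tilt it plain end first to get it under the cover, lay it down level on the box floor gently without letting it drop, and slide it fully home against the far wall. The red grip fin stays on top, at the mouth end. Leave the other things on the table alone.

Things in the scene. Friction and masses are not known exactly. Their poses are not given: they have to be found in the camera images.
- tin: loose rigid aluminium mould tin, slab 160 x 84 x 25 mm (x, y, z), 0.25 to 0.42 kg, round pink and yellow soaps flush in its top; starts flat on the table. Origin: centre of underside; +x to its plain end, z up. A red grip fin stands on top near the -x end: x -72 to -36, y -7 to 7, z 25 to 60 mm
- tin_fin (a point): middle of the tin's red fin, tin coordinates (-54, 0, 46) mm; grasp the fin here across its 14 mm width
- tin_nose (a point): lower edge of the tin's plain end, tin coordinates (80, 0, 0) mm
- tin_tail (a point): lower edge of the tin's fin end, tin coordinates (-80, 0, 0) mm
- box: white setting box, fixed, 242 x 142 x 92 mm. Origin: centre of underside; +x from mouth end to far wall. Inside: floor z 8, x -115 to 115, y -65 to 65 mm. Walls 6 mm thick; near wall top z 84, side walls z 88 mm. Clear fixed cover, 4 mm thick, underside z 88, from x -15 mm (blue edge strip) to the far wall; x -115 to -15 is the open mouth
- box_floor (a point): middle of the box's inner floor, box coordinates (0, 0, 8) mm
- mouth (a point): centre of the mouth, box coordinates (-65, 0, 88) mm; the mouth is 100 mm long along box x, 130 mm wide: shorter than the tin
- back_stop (a point): foot of the far inner wall, box coordinates (115, 0, 8) mm; the tin's plain end rests against it when home, so the tin spans box x -45 to 115 mm and its fin is partly under the cover
- oil_amber: amber bottle with a screw cap, 34 mm across and 85 mm tall, standing loose on the table (origin: centre of underside); leave it alone
- oil_green: green bottle with a screw cap, 34 mm across and 85 mm tall, standing loose on the table (origin: centre of underside); leave it alone
- oil_pink: red bottle with a screw cap, 34 mm across and 85 mm tall, standing loose on the table (origin: centre of underside); leave it alone
- beaker: clear open beaker 70 mm across, 90 mm tall, loose on the left (origin: centre of underside); leave it alone
- spatula: spatula lying loose on the right (origin: underside); leave it alone
There are look-alikes about, which are no part of the job. Of the things that look like the tin, the larger one is meant.

How it is judged:
By the outcome, as a careful person would: the job done as asked, in the order asked, and still so for the second after the job is handed in, with the robot touching nothing.
It also fails if it takes over 61 s, if anything falls off the work surface, if the arm or the gripper's body presses on something with over 40 N, if the wrist force passes 120 N, or if a joint passes its speed limit or range.

## Working session

There is one attempt and no reset: what is moved stays moved. The work goes in short steps, Python scripts to look and compute and a tool call to move; the robot and the scene stay as the last step left them, time stands still between calls to the robot, and variables do not carry over. Pictures are saved under pics/ and viewed, and the job is handed in when it is done.

Besides the shell and the picture viewer there is one more tool, called as name(argument=value, ...), one argument or row to a line, values as JSON. play_rows: Moves the arm, as the interface text tells. Its arguments: {"type":"object","properties":{"moves":{"type":"array"},"grip":{"type":"number"},"newtons":{"type":"number"}},"required":["moves"]}

```bash
mkdir -p pics
python3 - <<'E'
from station import arm
import cv2,numpy as np
for n in("top","side"):
    im=arm.snapshot(n); cv2.imwrite(f"pics/{n}0.png",im[:,:,::-1])
    c=arm.calibration(n); print(n,{k:np.round(v,4).tolist() if not isinstance(v,str) else v for k,v in c.items()})
print(arm.get_obs())
E
```

```text
top {'camera_matrix': [[437.3708, 0.0, 324.3645], [0.0, 437.3708, 241.3822], [0.0, 0.0, 1.0]], 'eye': [434.8708, 15.9146, 1053.4152], 'rotation': [0.1377, 0.0075, -1.5788]}
side {'camera_matrix': [[527.4556, 0.0, 311.9893], [0.0, 527.4556, 239.4696], [0.0, 0.0, 1.0]], 'eye': [195.2906, 1107.8902, 1011.8329], 'rotation': [0.9082, 0.0223, -2.8084]}
{'t': 0.1, 'joint_pos': array([-1.25588963,  0.38415053,  0.01637293,  1.37105897, -0.00635301,
        1.38822648, -0.04647658]), 'qvel': array([ 0.00029471, -0.00349766,  0.00171214, -0.00152921,  0.00160775,
       -0.00049497,  0.00110321]), 'tau': array([ 2.63642614e-03, -6.29131150e+01,  8.47167838e-01, -3.72757995e+01,
        1.67557038e-02,  1.04420003e-02,  3.58421026e-07]), 'ee_pos': array([230.33531123, 580.53089182, 244.37655117]), 'orientation': array([-3.13979626e+00, -2.60377573e-05,  2.76386499e+00]), 'ft_force': array([-0.18070475, -0.59563886, -0.23067482]), 'torque': array([ 0.00533141, -0.07073808, -0.02933106]), 'gripper_width': 85.38410585458253}
```

View pics/top0.png

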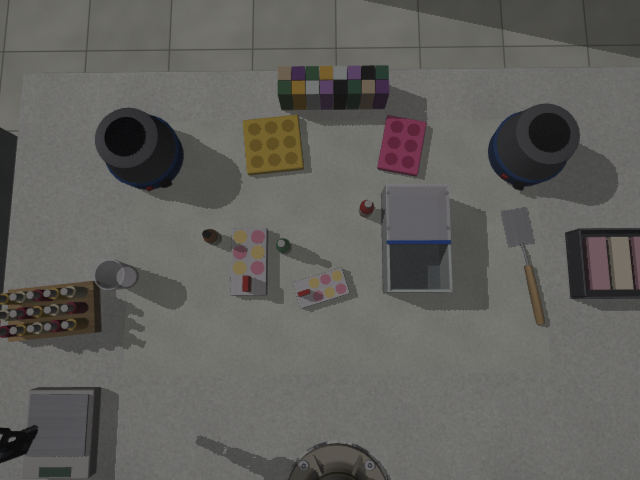

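View pics/side0.png

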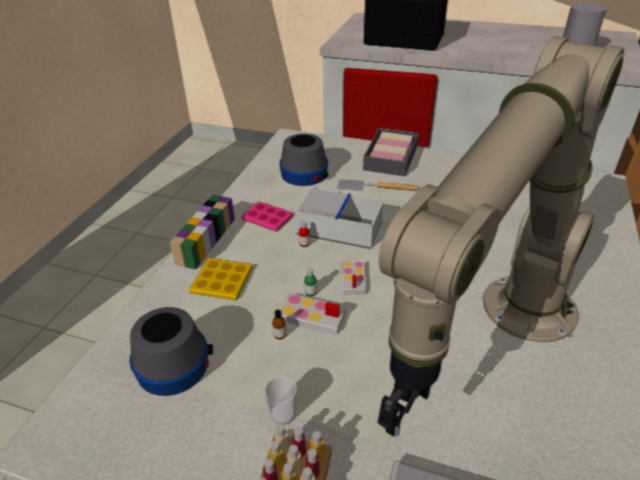

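The candidates for the tin are the larger soap tin at top (250,262), the smaller soap tin at (322,288), and the yellow and pink trays at (273,145) and (403,146), which have no fin. The larger soap tin with the red fin at about (247,284) fits the description. I'll check it in a close crop.

```bash
cat > h.py <<'E'
import numpy as np,cv2
from scipy.spatial.transform import Rotation as Ro
from station import arm
def cam(n):
    c=arm.calibration(n);K=np.array(c['camera_matrix']);r=np.array(c['rotation'])
    R=Ro.from_euler('xyz',r).as_matrix() if r.size==3 else r
    return K,np.array(c['eye'],float),R,c
def proj(n,P):
    K,e,R,_=cam(n);p=(np.atleast_2d(P)-e)@R
    p=p*[1,-1,-1];q=p@K.T;return q[:,:2]/q[:,2:]
def back(n,uv,z):
    K,e,R,_=cam(n);uv=np.atleast_2d(np.array(uv,float))
    d=np.c_[uv,np.ones(len(uv))]@np.linalg.inv(K).T*[1,-1,-1]@R.T
    return e+d*((z-e[2])/d[:,2])[:,None]
E
python3 - <<'E'
from h import *
print(cam('top')[3].keys())
im=cv2.imread('pics/top0.png')
a=cv2.resize(im[215:310,190:300],None,fx=7,fy=6.3,interpolation=cv2.INTER_CUBIC)
a=cv2.resize(im[220:305,200:300],None,fx=7,fy=7,interpolation=cv2.INTER_CUBIC);cv2.imwrite('pics/ctin.png',a)
a=cv2.resize(im[175:300,350:470],None,fx=4.8,fy=4.8,interpolation=cv2.INTER_CUBIC);cv2.imwrite('pics/cbox.png',a)
im=cv2.imread('pics/side0.png')
a=cv2.resize(im[170:350,260:400],None,fx=3.3,fy=3.3,interpolation=cv2.INTER_CUBIC)
a=cv2.resize(im[180:345,260:400],None,fx=3.6,fy=3.6,interpolation=cv2.INTER_CUBIC);cv2.imwrite('pics/cside.png',a)
o=arm.get_obs();print(o['ee_pos'],proj('top',o['ee_pos']),proj('side',o['ee_pos']))
E
```

```text
dict_keys(['camera_matrix', 'eye', 'rotation'])
[230.33531123 580.53089182 244.37655117] [[ 10.8292185  420.84459234]] [[406.60761293 414.17489391]]
```

View pics/ctin.png

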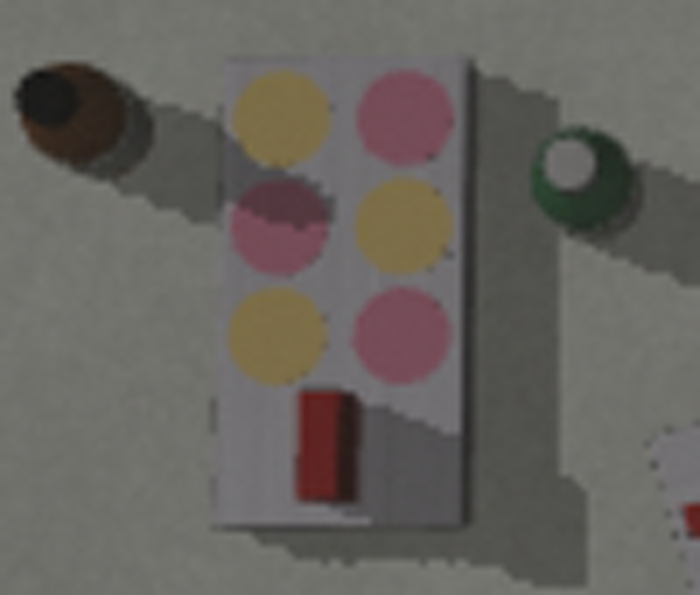

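View pics/cbox.png

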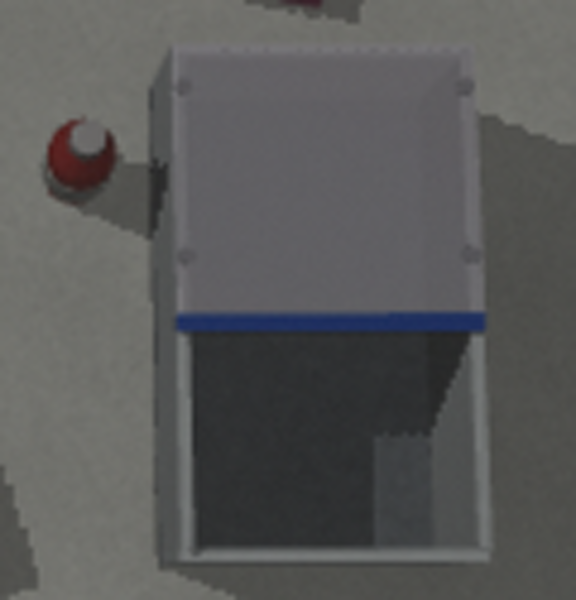

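View pics/cside.png

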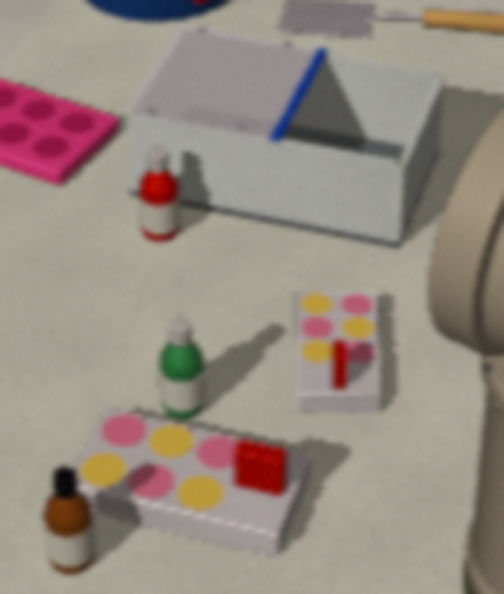

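```bash
python3 - <<'E'
from h import *
import h
o=arm.get_obs()
for nm in('xyz','XYZ','rv'):
    for n in('top','side'):
        K,e,_,c=cam(n);r=np.array(c['rotation'])
        R=(Ro.from_rotvec(r) if nm=='rv' else Ro.from_euler(nm,r)).as_matrix()
        h.cam=lambda n:(K,e,R,None)
        cs={'top':[(200+a/7,220+b/7) for a,b in((228,60),(468,60),(462,524),(215,524))],'side':[(260+a/3.6,180+b/3.6) for a,b in ((110,405),(310,450),(275,535),(70,490))]}[n]
        B=back(n,cs,25);print(nm,n,B[:,:2].round(),np.linalg.norm(np.roll(B,-1,0)-B,axis=1).round(1),proj(n,[[0,0,0],o['ee_pos'],o['ee_pos']+[0,0,14]]).round())
        h.cam=cam
E
python3 - <<'E'
from h import *
im=cv2.imread('pics/side0.png');cv2.imwrite('pics/cg.png',cv2.resize(im[350:450,350:470],None,fx=5,fy=5))
E
```

```text
xyz top [[610. 241.]
 [610. 159.]
 [453. 160.]
 [453. 242.]] [ 81.9 157.   82.6 157.1] [[337. 497.]
 [ 11. 421.]
 [  5. 423.]]
xyz side [[609. 157.]
 [453. 156.]
 [453. 243.]
 [605. 247.]] [155.7  86.8 151.7  90.5] [[528. 309.]
 [407. 414.]
 [407. 409.]]
XYZ top [[460. 385.]
 [459. 299.]
 [299. 302.]
 [298. 391.]] [ 86.2 160.5  88.9 162.4] [[393. 420.]
 [103. 341.]
 [ 98. 343.]]
XYZ side [[ 164. 2701.]
 [ -32. 2660.]
 [ -44. 2837.]
 [ 172. 2887.]] [200.6 177.4 222.1 186.7] [[-1129.  3089.]
 [ 2873. -8212.]
 [ 3304. -9643.]]
rv top [[555. 334.]
 [554. 250.]
 [395. 251.]
 [396. 337.]] [ 84.5 158.4  85.9 159.6] [[375. 467.]
 [ 71. 387.]
 [ 66. 388.]]
rv side [[ 933. 1330.]
 [ 777. 1319.]
 [ 791. 1376.]
 [ 953. 1393.]] [155.6  58.7 163.   66.2] [[1099. -606.]
 [ 757. -188.]
 [ 758. -197.]]
```

View pics/cg.png

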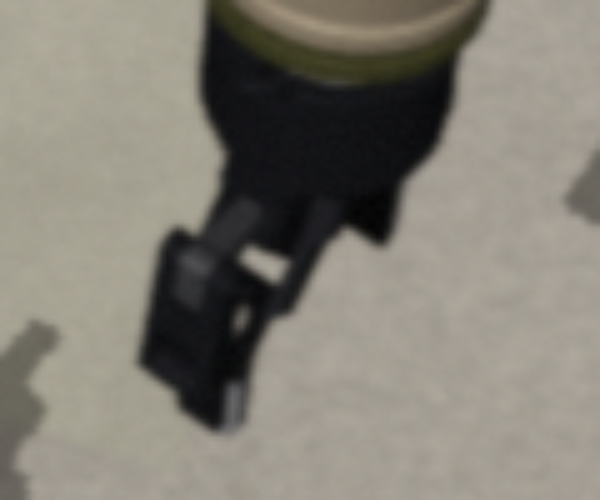

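Run:
```python
from h import *
c=lambda a,b,s,x0,y0:[x0+a/s,y0+b/s]
f=back('top',[c(a,b,7,200,220) for a,b in((299,390),(342,390),(342,500),(299,500))],60);print('fin top',f.round(1)[:,:2],f.mean(0).round(1))
for nm,z,pts in(('cover far',92,((174,48),(470,48))),('near outer rim',84,((180,561),(490,561))),('near inner rim',84,((195,548),(480,548))),('blue near edge',90,((177,330),(485,331))),('blue far',92,((177,314),(485,313)))):
    print(nm,back('top',[c(a,b,4.8,350,175) for a,b in pts],z)[:,:2].round(1))
for nm,z,pts in(('S near L bottom',0,((398,243),)),('S near top L',86,((403,152),)),('S blue ends near',92,((327,50),(280,138))),('S near top R',84,((441,80),))):
    print(nm,back('side',[c(a,b,3.6,260,180) for a,b in pts],z)[:,:2].round(1))
for nm,p in(('amber',(213,238)),('green',(284,246)),('red',(367,208))):print(nm,back('top',p,60).round())
```

```text
fin top [[495.6 208.4]
 [495.5 194.4]
 [460.  193.8]
 [460.1 207.7]] [477.8 201.1  60. ]
cover far [[ 695.4 -118.7]
 [ 694.  -257.6]]
near outer rim [[ 455.9 -115.9]
 [ 454.7 -257.7]]
near inner rim [[ 461.8 -122.9]
 [ 460.7 -253.4]]
blue near edge [[ 561.9 -116.7]
 [ 560.2 -258.8]]
blue far [[ 569.1 -116.6]
 [ 568.3 -258.6]]
S near L bottom [[ 457.5 -126.4]]
S near top L [[ 460.4 -138.9]]
S blue ends near [[ 559.5 -259.3]
 [ 560.4 -119.6]]
S near top R [[ 455.3 -254.5]]
amber [[583. 278.  60.]]
green [[563. 115.  60.]]
red [[650. -77.  60.]]
```

The close crop shows the larger tin with its fin at the low-x end. The fin is centred at world (478,201), and the tin's +x is close to world +x. The box origin is about (575.5,-187.4), with its axes nearly along the world axes. Next I move above the fin with the tool leaning back 18°, so that the fingers clear the cover edge at the end.

play_rows(
  moves=[
    [[1.53,-2.71,-0.5],[0,0,1.55]],
    [[1.53,-2.71,-0.5],[0,0,1.55]],
    [[1.53,-2.71,-0.5],[0,0,1.55]],
    [[1.53,-2.71,-0.5],[0,0,1.55]],
    [[1.53,-2.71,-0.5],[0,0,1.55]],
    [[1.53,-2.71,-0.5],[0,0,1.55]],
    [[1.53,-2.71,-0.5],[0,0,1.55]],
    [[1.53,-2.71,-0.5],[0,0,1.55]],
    [[1.53,-2.71,-0.5],[0,0,1.55]],
    [[1.53,-2.71,-0.5],[0,0,1.55]],
    [[1.53,-2.71,-0.5],[0,0,1.55]],
    [[1.53,-2.71,-0.5],[0,0,1.55]],
    [[1.53,-2.71,-0.5],[0,0,1.55]],
    [[1.53,-2.71,-0.5],[0,0,1.55]],
    [[0,0,0],[0,-4.5,0]],
    [[0,0,0],[0,-4.5,0]],
    [[0,0,0],[0,-4.5,0]],
    [[0,0,0],[0,-4.5,0]],
    [[0,0,0],[0,0,0]],
    [[0,0,0],[0,0,0]],
  ],
  grip=0,
  newtons=100,
)

```text
t: 2.6
ee_pos: [444.9, 201.5, 175.4]
orientation: [-3.141, 0.313, -3.141]
ft_force: [0.1, 0.6, -0.4]
gripper_width: 85.4
```

play_rows(
  moves=[
    [[0.25,0,-1.1],[0,0,0]],
    [[0.25,0,-1.1],[0,0,0]],
    [[0.25,0,-1.1],[0,0,0]],
    [[0.25,0,-1.1],[0,0,0]],
    [[0.25,0,-1.1],[0,0,0]],
    [[0.25,0,-1.1],[0,0,0]],
    [[0.25,0,-1.1],[0,0,0]],
    [[0.25,0,-1.1],[0,0,0]],
    [[0.25,0,-1.1],[0,0,0]],
    [[0.25,0,-1.1],[0,0,0]],
    [[0.25,0,-1.0],[0,0,0]],
    [[0.25,0,-1.0],[0,0,0]],
    [[0,0,0],[0,0,0]],
    [[0,0,0],[0,0,0]],
  ],
)

```text
t: 4.35
ee_pos: [474.8, 201.6, 45.4]
orientation: [-3.141, 0.314, -3.141]
ft_force: [-0.8, 0.7, -0.6]
gripper_width: 85.3
```

Run:
```python
from h import *
im=arm.snapshot('side')[:,:,::-1]
cv2.imwrite('pics/s1.png',cv2.resize(im[200:380,240:420],None,fx=3.3,fy=3.3,interpolation=cv2.INTER_CUBIC))
im=arm.snapshot('top')[:,:,::-1]
cv2.imwrite('pics/t1.png',cv2.resize(im[215:320,190:350],None,fx=5,fy=5,interpolation=cv2.INTER_CUBIC))
print(arm.get_obs()['t'])
```

```text
4.45
```

View pics/s1.png

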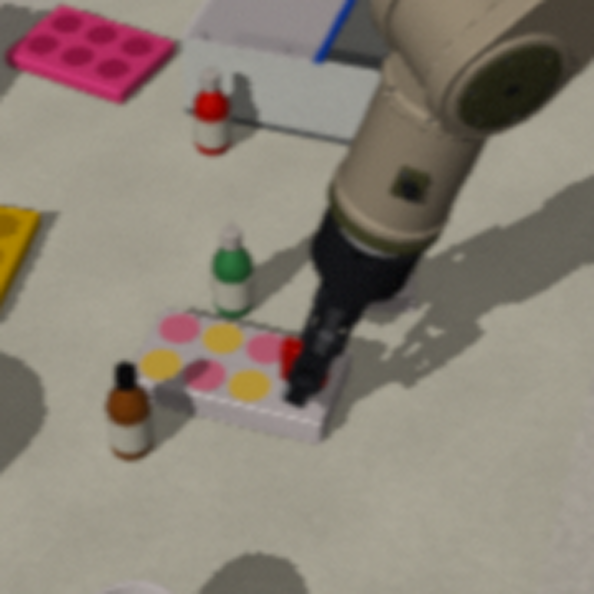

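View pics/t1.png

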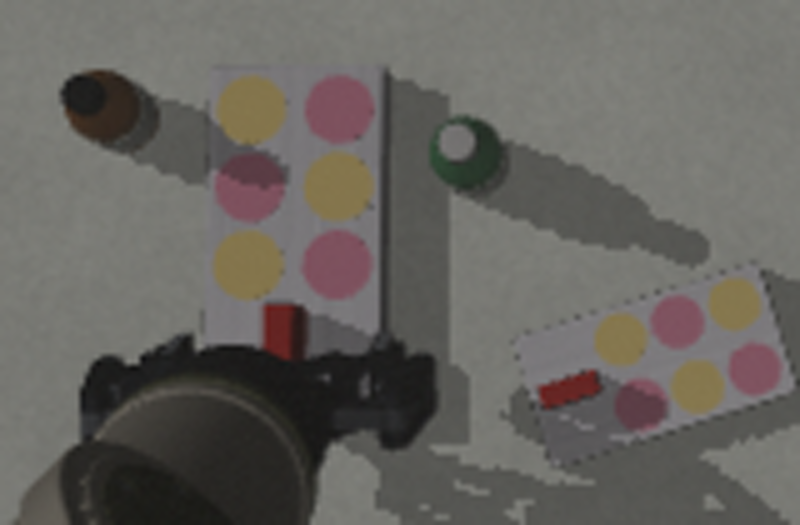

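The fingers straddle the fin: it shows at (283,330) in the top crop, between fingers at (110,390) and (405,400). The bottles are clear. I close now.

play_rows(
  moves=[
    [[0,0,0],[0,0,0]],
    [[0,0,0],[0,0,0]],
    [[0,0,0],[0,0,0]],
    [[0,0,0],[0,0,0]],
    [[0,0,0],[0,0,0]],
    [[0,0,0],[0,0,0]],
    [[0,0,0],[0,0,0]],
    [[0,0,0],[0,0,0]],
    [[0,0,0],[0,0,0]],
    [[0,0,0],[0,0,0]],
  ],
  grip=1,
  newtons=110,
)

```text
t: 5.7
ee_pos: [474.9, 201.9, 45.6]
orientation: [3.141, 0.315, -3.14]
ft_force: [-2.4, 0.4, 5.4]
gripper_width: 11.9
```

play_rows(
  moves=[
    [[0,0,0.4],[0,0,0]],
    [[0,0,0.8],[0,0,0]],
    [[0,0,1.2],[0,0,0]],
    [[0,0,1.6],[0,0,0]],
    [[0,0,2],[0,0,0]],
    [[0,0,2],[0,0,0]],
    [[0,0,2],[0,0,0]],
    [[0,0,2],[0,0,0]],
    [[0,0,2],[0,0,0]],
    [[0,0,1.6],[0,0,0]],
    [[0,0,0.8],[0,0,0]],
    [[0,0,0.4],[0,0,0]],
    [[0,0,0],[0,0,0]],
    [[0,0,0],[0,0,0]],
  ],
)

```text
t: 7.45
ee_pos: [474.4, 201.3, 212.6]
orientation: [-3.14, 0.313, -3.14]
ft_force: [-0.0, 0.4, -4.0]
gripper_width: 12.7
```

Run:
```python
from h import *
im=arm.snapshot('side')[:,:,::-1]
cv2.imwrite('pics/s2.png',cv2.resize(im[150:350,220:440],None,fx=3,fy=3,interpolation=cv2.INTER_CUBIC))
im=arm.snapshot('top')[:,:,::-1]
cv2.imwrite('pics/t2.png',cv2.resize(im[195:330,180:340],None,fx=5,fy=4.4,interpolation=cv2.INTER_CUBIC))
o=arm.get_obs();print(o['t'],o['ee_pos'],o['ft_force'],o['torque'])
# expected tin edges, side view
T=o['ee_pos'];g=T-5*np.array([.309,0,-.951])
for a in(0,5,10,15):
    R=Ro.from_euler('y',a,degrees=True).as_matrix()
    P=np.array([[80,42,25],[80,-42,25],[-80,42,25],[-80,42,0],[80,42,0],[-80,-42,25]])-[-57,0,50]
    print(a,((proj('side',g+P@R.T)-[220,150])*3).round().tolist())
```

```text
7.55 [474.44493958 201.36533654 212.67338175] [-0.19551449 -0.40687337 -4.40304996] [-0.01443054  0.82026531 -0.0102465 ]
0 [[162.0, 346.0], [200.0, 283.0], [355.0, 387.0], [354.0, 411.0], [164.0, 370.0], [385.0, 321.0]]
5 [[166.0, 358.0], [204.0, 295.0], [357.0, 386.0], [360.0, 410.0], [170.0, 382.0], [388.0, 319.0]]
10 [[171.0, 370.0], [209.0, 307.0], [360.0, 384.0], [365.0, 409.0], [178.0, 394.0], [390.0, 317.0]]
15 [[177.0, 381.0], [214.0, 318.0], [362.0, 382.0], [370.0, 407.0], [187.0, 405.0], [392.0, 315.0]]
```

View pics/s2.png

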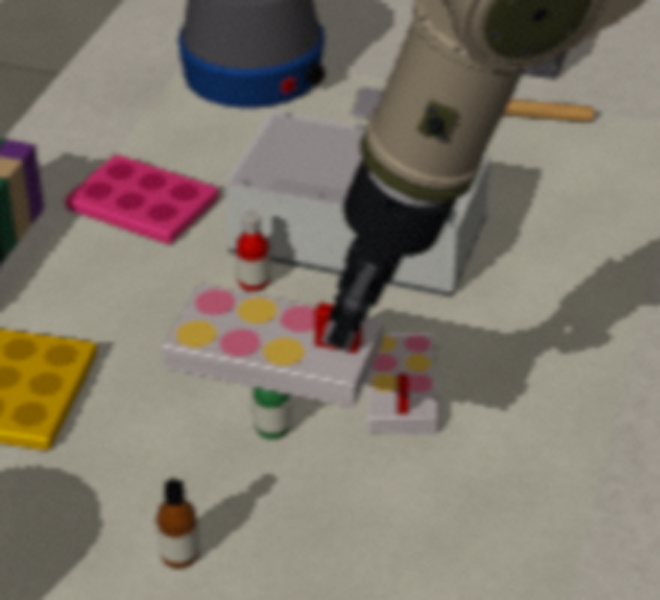

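View pics/t2.png

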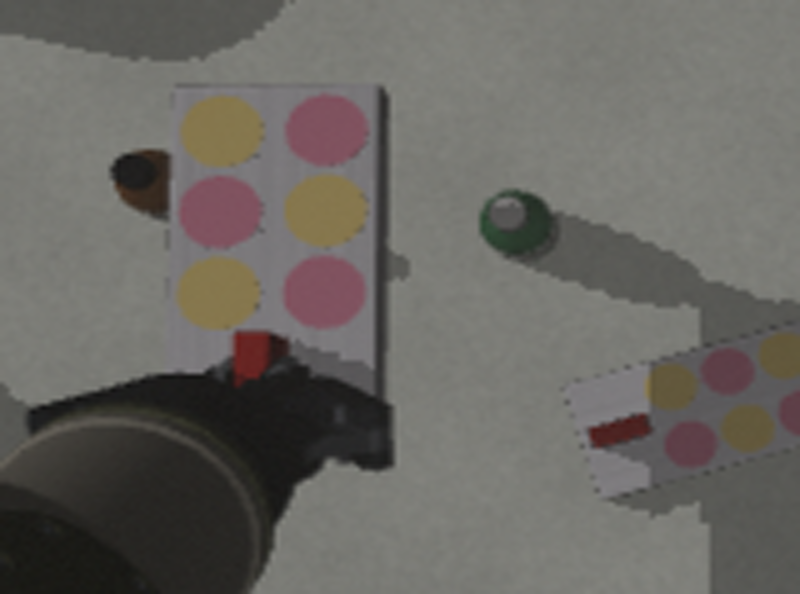

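The lifted tin is level in the grip. Its edge runs from (168,347) to (355,385) in the side crop, against a predicted (162,346) to (355,387). I carry it across to the box.

play_rows(
  moves=[
    [[-0.1,-0.6,0.4],[0,0,0]],
    [[-0.2,-1.2,0.4],[0,0,0]],
    [[-0.3,-2.0,0.4],[0,0,0]],
    [[-0.3,-2.4,0.4],[0,0,0]],
    [[-0.3,-2.4,0.4],[0,0,0]],
    [[-0.3,-2.4,0.4],[0,0,0]],
    [[-0.3,-2.4,0.4],[0,0,0]],
    [[-0.3,-2.4,0.4],[0,0,0]],
    [[-0.3,-2.4,0.4],[0,0,0]],
    [[-0.3,-2.4,0.4],[0,0,0]],
    [[-0.3,-2.4,0.4],[0,0,0]],
    [[-0.3,-2.4,0.4],[0,0,0]],
    [[-0.3,-2.4,0.4],[0,0,0]],
    [[-0.3,-2.4,0.4],[0,0,0]],
    [[-0.3,-2.4,0.4],[0,0,0]],
    [[-0.3,-2.4,0.4],[0,0,0]],
    [[-0.3,-2.0,0.4],[0,0,0]],
    [[-0.3,-1.2,0],[0,0,0]],
    [[-0.1,-0.6,0],[0,0,0]],
    [[0,0,0],[0,0,0]],
  ],
)

```text
t: 10.05
ee_pos: [422.4, -186.5, 281.1]
orientation: [-3.141, 0.314, -3.141]
ft_force: [-0.1, 1.1, -4.4]
gripper_width: 12.3
```

play_rows(
  moves=[
    [[0,0,0],[0,1.5,0]],
    [[0,0,0],[0,3,0]],
    [[0,0,0],[0,3,0]],
    [[0,0,0],[0,3,0]],
    [[0,0,0],[0,3,0]],
    [[0,0,0],[0,3,0]],
    [[0,0,0],[0,3,0]],
    [[0,0,0],[0,3,0]],
    [[0,0,0],[0,3,0]],
    [[0,0,0],[0,3,0]],
    [[0,0,0],[0,1.5,0]],
    [[0,0,0],[0,0,0]],
    [[0,0,0],[0,0,0]],
  ],
)

```text
t: 11.68
ee_pos: [422.7, -186.5, 281.4]
orientation: [3.142, -0.209, -3.141]
ft_force: [-0.3, 0.4, -3.1]
gripper_width: 12.1
```

```bash
cat > ov.py <<'E'
from h import *
import sys
def ov(tag,th,off=(56.9,-0.7,-45.6)):
    o=arm.get_obs();T=o['ee_pos'];R=Ro.from_euler('y',th,degrees=True).as_matrix()
    c=[[sx*80,sy*42,z] for z in(0,25) for sx,sy in((1,1),(1,-1),(-1,-1),(-1,1))]
    P=T+(np.array(c)+off)@R.T
    B=np.array([[sx,sy,z] for z in(0,88) for sx,sy in((121,71),(121,-71),(-121,-71),(-121,71))])+[575.5,-187.4,0]
    for n,(r0,r1,c0,c1,f) in {'side':(120,300,240,460,3.3),'top':(160,320,340,500,3.7)}.items():
        im=arm.snapshot(n)[:,:,::-1];im=cv2.resize(im[r0:r1,c0:c1],None,fx=f,fy=f,interpolation=cv2.INTER_CUBIC)
        cv2.imwrite(f'pics/{n}_{tag}.png',im);im=im.copy()
        for Q,col in((P,(0,255,0)),(B,(255,255,0))):
            q=((proj(n,Q)-[c0,r0])*f).astype(int)
            for i in range(4):
                for a,b in((i,(i+1)%4),(i+4,(i+1)%4+4),(i,i+4)):cv2.line(im,tuple(map(int,q[a])),tuple(map(int,q[b])),col,1)
        cv2.imwrite(f'pics/{n}_{tag}_o.png',im)
    print(o['t'],T.round(1),o['orientation'].round(3),o['ft_force'].round(1),o['gripper_width'])
    print('nose box',((T+(np.array([80,0,0])+off)@R.T)-[575.5,-187.4,0]).round(1))
ov(sys.argv[1],float(sys.argv[2]))
E
python3 ov.py a 30
```

```text
11.675 [ 422.7 -186.5  281.4] [ 3.142 -0.209 -3.141] [-0.3  0.4 -3.1] 12.112932123946953
nose box [-57.    0.2 173.5]
```

View pics/side_a_o.png

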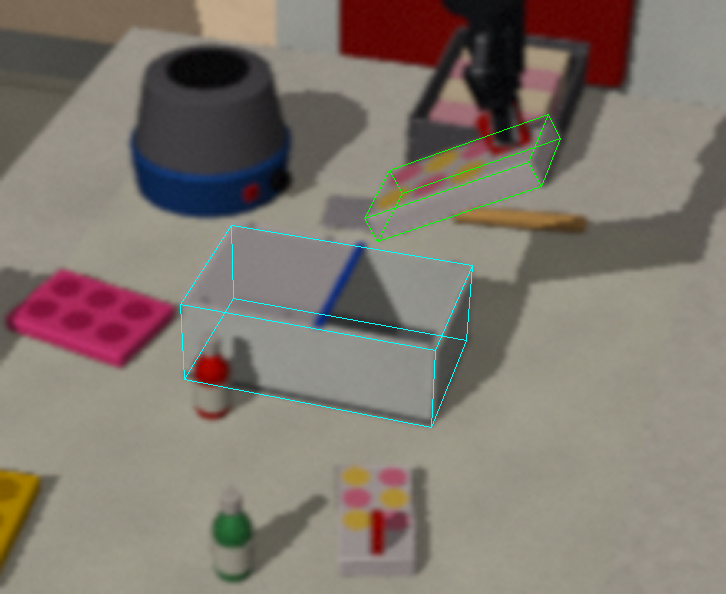

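View pics/top_a_o.png

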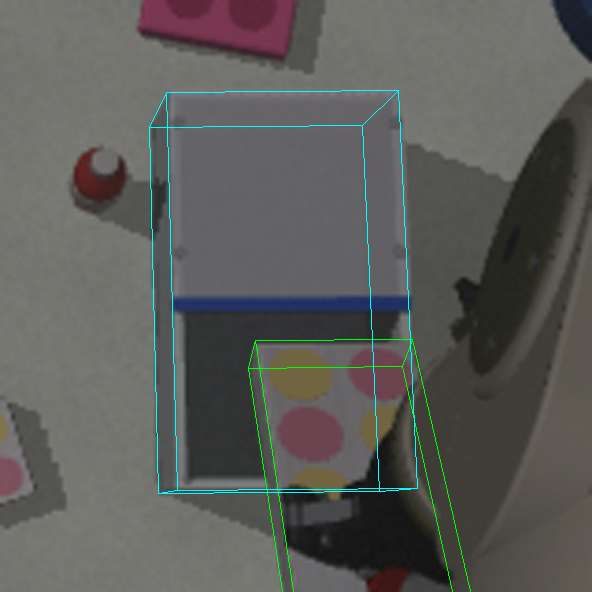

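The overlays match the tin (tilted 30°) and the box to within 2-3 mm. I descend vertically so the nose enters the mouth, then slide in along the tilt.

play_rows(
  moves=[
    [[0,-0.1,-0.5],[0,0,0]],
    [[0,-0.1,-1.2],[0,0,0]],
    [[0,0,-1.2],[0,0,0]],
    [[0,0,-1.2],[0,0,0]],
    [[0,0,-1.2],[0,0,0]],
    [[0,0,-1.2],[0,0,0]],
    [[0,0,-1.2],[0,0,0]],
    [[0,0,-1.2],[0,0,0]],
    [[0,0,-1.0],[0,0,0]],
    [[0,0,-0.5],[0,0,0]],
    [[0,0,0],[0,0,0]],
  ],
)

```text
t: 13.15
ee_pos: [422.6, -188.5, 177.0]
orientation: [3.141, -0.21, -3.141]
ft_force: [-0.4, -0.3, -4.4]
gripper_width: 12.3
```

```bash
python3 ov.py b 30
```

```text
13.15 [ 422.6 -188.5  177. ] [ 3.141 -0.21  -3.141] [-0.4 -0.3 -4.4] 12.33910906458268
nose box [-57.2  -1.8  69.1]
```

View pics/side_b_o.png

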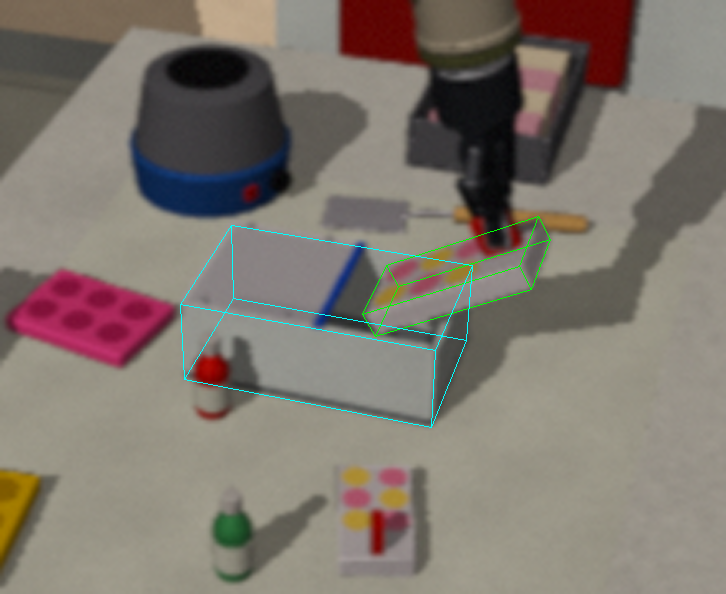

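View pics/top_b.png

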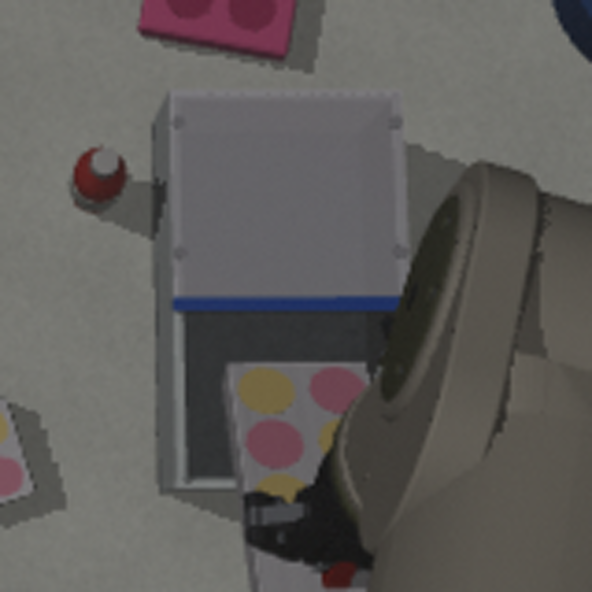

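The nose sits in the mouth, clear of all the walls. I slide in along the tilt.

play_rows(
  moves=[
    [[0.43,0,-0.25],[0,0,0]],
    [[0.87,0,-0.5],[0,0,0]],
    [[0.87,0,-0.5],[0,0,0]],
    [[0.87,0,-0.5],[0,0,0]],
    [[0.87,0,-0.5],[0,0,0]],
    [[0.87,0,-0.5],[0,0,0]],
    [[0.87,0,-0.5],[0,0,0]],
    [[0.87,0,-0.5],[0,0,0]],
    [[0.87,0,-0.5],[0,0,0]],
    [[0.87,0,-0.5],[0,0,0]],
    [[0.87,0,-0.5],[0,0,0]],
    [[0.43,0,-0.25],[0,0,0]],
    [[0,0,0],[0,0,0]],
  ],
)

```text
t: 14.88
ee_pos: [518.4, -188.4, 122.0]
orientation: [3.141, -0.21, -3.14]
ft_force: [-0.6, 0.2, -4.1]
gripper_width: 12.1
```

```bash
python3 ov.py c 30
```

```text
14.875 [ 518.4 -188.4  122. ] [ 3.141 -0.21  -3.14 ] [-0.6  0.2 -4.1] 12.093197299977954
nose box [38.6 -1.7 14. ]
```

View pics/side_c_o.png

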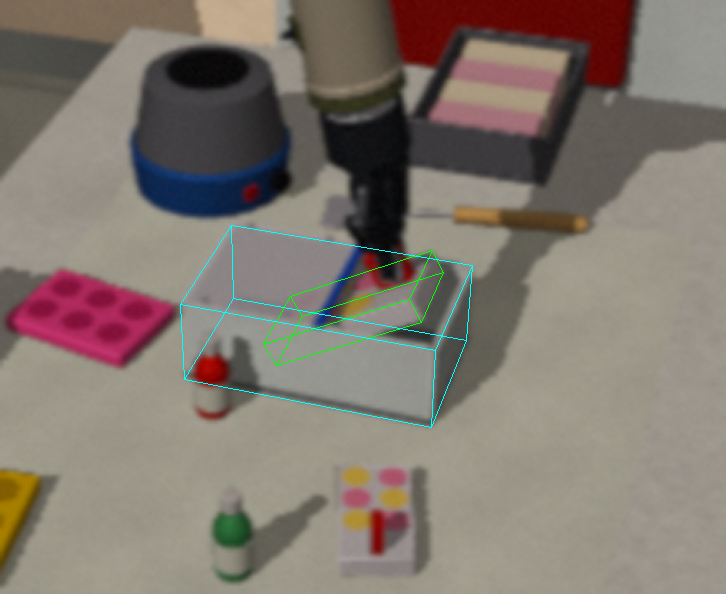

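Run:
```python
import numpy as np
def tcp(th,n):
    t=np.radians(th);c,s=np.cos(t),np.sin(t)
    return np.array([n[0]-(136.9*c-45.6*s), n[1]-(-136.9*s-45.6*c)])
prev=tcp(30,(38.6,14.0))
for i in range(1,13):
    th=30-2.5*i; n=(min(66,38.6+3.5*i),14-(2.5*i/12))
    t=np.radians(th);c,s=np.cos(t),np.sin(t)
    p=tcp(th,n); tail=(n[0]-160*c,n[1]+160*s)
    up=n[1]+25*c+(n[0]+25*s+15)*np.tan(t)
    low=n[1]+(n[0]+115)*np.tan(t)
    fin=(n[0]-116*c+60*s, n[1]+116*s+60*c)
    print(th,'d',((p-prev)/10).round(2),'P',(p+[575.5,0]).round(1),'nose',np.round(n,1),'tail',np.round(tail,1),'upper@cover',round(up,1),'low@wall',round(low,1),'fin',np.round(fin,1)); prev=p
```

```text
27.5 d [-0.11 -0.45] P [517.2 117.5] nose [42.1 13.8] tail [-99.8  87.7] upper@cover 71.7 low@wall 95.6 fin [-33.1 120.6]
25.0 d [-0.09 -0.47] P [516.3 112.8] nose [45.6 13.6] tail [-99.4  81.2] upper@cover 69.4 low@wall 88.5 fin [-34.2 117. ]
22.5 d [-0.07 -0.49] P [515.6 107.9] nose [49.1 13.4] tail [-98.7  74.6] upper@cover 67.0 low@wall 81.3 fin [-35.1 113.2]
20.0 d [-0.05 -0.51] P [515.1 102.8] nose [52.6 13.2] tail [-97.8  67.9] upper@cover 64.4 low@wall 74.2 fin [-35.9 109.2]
17.5 d [-0.03 -0.52] P [514.7  97.6] nose [56.1 13. ] tail [-96.5  61.1] upper@cover 61.6 low@wall 66.9 fin [-36.5 105.1]
15.0 d [-0.01 -0.54] P [514.7  92.2] nose [59.6 12.8] tail [-94.9  54.2] upper@cover 58.6 low@wall 59.5 fin [-36.9 100.7]
12.5 d [ 0.01 -0.55] P [514.8  86.7] nose [63.1 12.5] tail [-93.1  47.2] upper@cover 55.5 low@wall 52.0 fin [-37.2  96.2]
10.0 d [-0.02 -0.57] P [514.6  81. ] nose [66.  12.3] tail [-91.6  40.1] upper@cover 52.0 low@wall 44.2 fin [-37.8  91.6]
7.5 d [-0.29 -0.58] P [511.7  75.2] nose [66.  12.1] tail [-92.6  33. ] upper@cover 48.0 low@wall 36.0 fin [-41.2  86.8]
5.0 d [-0.26 -0.59] P [509.1  69.3] nose [66.  11.9] tail [-93.4  25.9] upper@cover 44.1 low@wall 27.8 fin [-44.3  81.8]
2.5 d [-0.24 -0.6 ] P [506.7  63.2] nose [66.  11.7] tail [-93.8  18.7] upper@cover 40.3 low@wall 19.6 fin [-47.3  76.7]
0.0 d [-0.21 -0.61] P [504.6  57.1] nose [66.  11.5] tail [-94.   11.5] upper@cover 36.5 low@wall 11.5 fin [-50.   71.5]
```

play_rows(
  moves=[
    [[-0.1,0,-0.45],[0,-2.5,0]],
    [[-0.1,0,-0.47],[0,-2.5,0]],
    [[-0.07,0,-0.49],[0,-2.5,0]],
    [[-0.05,0,-0.51],[0,-2.5,0]],
    [[-0.03,0,-0.52],[0,-2.5,0]],
    [[-0.01,0,-0.54],[0,-2.5,0]],
    [[0.01,0,-0.55],[0,-2.5,0]],
    [[-0.02,0,-0.57],[0,-2.5,0]],
    [[-0.29,0,-0.58],[0,-2.5,0]],
    [[-0.26,0,-0.59],[0,-2.5,0]],
    [[-0.24,0,-0.6],[0,-2.5,0]],
    [[-0.21,0,-0.61],[0,-2.5,0]],
    [[0,0,0],[0,0,0]],
  ],
)

```text
t: 16.6
ee_pos: [502.8, -188.5, 56.9]
orientation: [3.141, 0.312, 3.141]
ft_force: [0.0, -0.7, -5.0]
gripper_width: 12.4
```

```bash
python3 ov.py d 0
```

```text
16.6 [ 502.8 -188.5   56.9] [3.141 0.312 3.141] [ 0.  -0.7 -5. ] 12.364324745030789
nose box [64.2 -1.8 11.3]
```

View pics/side_d_o.png

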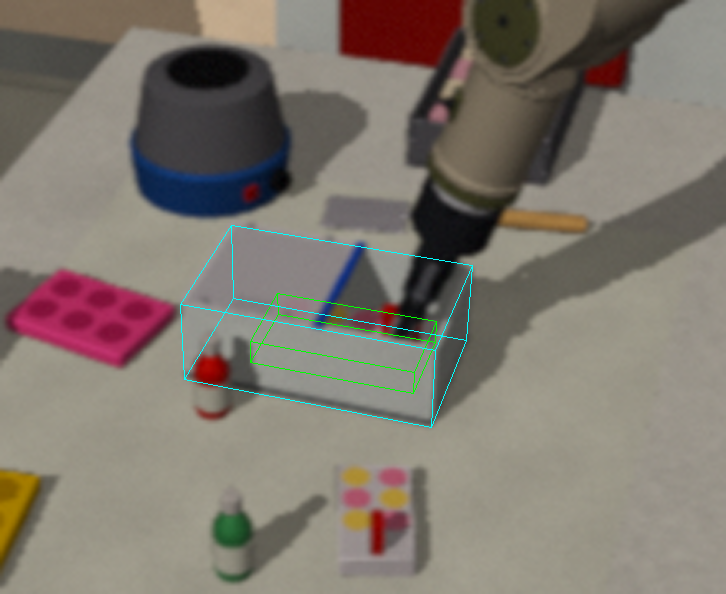

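View pics/top_d.png

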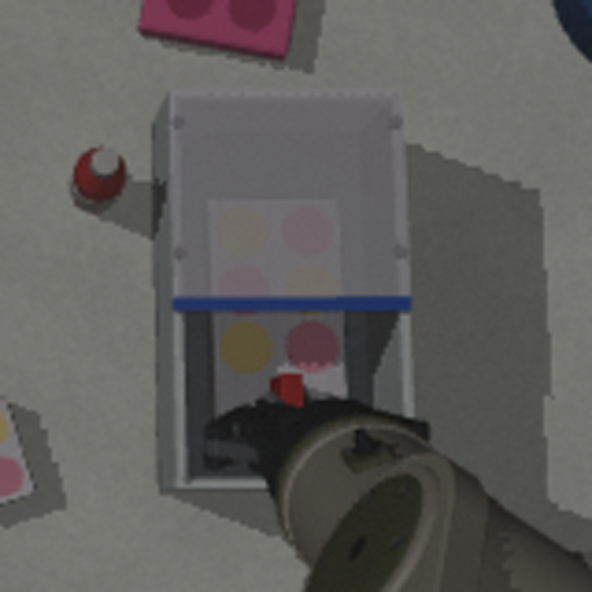

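The tin is level inside the box, about 3 mm above the floor and centred. I lower it gently until I feel contact.

play_rows(
  moves=[
    [[0,0,-0.05],[0,0,0]],
    [[0,0,-0.05],[0,0,0]],
    [[0,0,-0.05],[0,0,0]],
    [[0,0,-0.05],[0,0,0]],
    [[0,0,0],[0,0,0]],
  ],
)

```text
t: 17.32
ee_pos: [504.6, -188.5, 55.4]
orientation: [-3.141, 0.314, -3.141]
ft_force: [-0.1, 1.1, -3.3]
gripper_width: 12.4
```

play_rows(
  moves=[
    [[0,0,-0.05],[0,0,0]],
    [[0,0,-0.03],[0,0,0]],
    [[0,0,0],[0,0,0]],
  ],
)

```text
t: 17.7
ee_pos: [504.6, -188.5, 54.7]
orientation: [-3.141, 0.314, -3.141]
ft_force: [-0.5, 0.5, -4.1]
gripper_width: 12.3
```

play_rows(
  moves=[
    [[0,0,-0.03],[0,0,0]],
    [[0,0,-0.03],[0,0,0]],
    [[0,0,0],[0,0,0]],
  ],
)

```text
t: 18.08
ee_pos: [504.6, -188.5, 54.1]
orientation: [-3.141, 0.314, -3.14]
ft_force: [0.2, 0.9, -3.5]
gripper_width: 12.6
```

play_rows(
  moves=[
    [[0,0,-0.03],[0,0,0]],
    [[0,0,-0.02],[0,0,0]],
    [[0,0,0],[0,0,0]],
  ],
)

```text
t: 18.45
ee_pos: [504.7, -188.6, 53.7]
orientation: [-3.141, 0.314, -3.141]
ft_force: [-0.8, -0.2, -2.4]
gripper_width: 12.4
```

play_rows(
  moves=[
    [[0,0,-0.02],[0,0,0]],
    [[0,0,-0.02],[0,0,0]],
    [[0,0,0],[0,0,0]],
  ],
)

```text
t: 18.82
ee_pos: [504.8, -188.6, 53.6]
orientation: [-3.141, 0.315, -3.141]
ft_force: [-4.3, -0.5, 5.6]
gripper_width: 12.2
```

```bash
python3 -c "
from station import arm
o=arm.get_obs();print(o['ee_pos'],o['ft_force'],o['torque'])"
```

```text
[ 504.84863746 -188.59814178   53.64208535] [-4.27124376 -0.52452435  5.60882147] [0.24940712 0.88516158 0.12467513]
```

The tin is on the floor: Fz went from -4 to +5.6 N. I slide it forward.

play_rows(
  moves=[
    [[0.1,0,0],[0,0,0]],
    [[0.3,0,0],[0,0,0]],
    [[0.3,0,0],[0,0,0]],
    [[0.3,0,0],[0,0,0]],
    [[0.3,0,0],[0,0,0]],
    [[0.3,0,0],[0,0,0]],
    [[0.3,0,0],[0,0,0]],
    [[0.3,0,0],[0,0,0]],
    [[0.3,0,0],[0,0,0]],
    [[0.3,0,0],[0,0,0]],
    [[0.2,0,0],[0,0,0]],
    [[0,0,0],[0,0,0]],
  ],
)

```text
t: 20.32
ee_pos: [535.2, -188.8, 53.7]
orientation: [-3.141, 0.315, -3.141]
ft_force: [-1.4, -1.5, 3.9]
gripper_width: 12.3
```

```bash
python3 ov.py e 0
```

```text
20.325 [ 535.2 -188.8   53.7] [-3.141  0.315 -3.141] [-1.4 -1.5  3.9] 12.31433284640385
nose box [96.6 -2.1  8.1]
```

View pics/side_e.png

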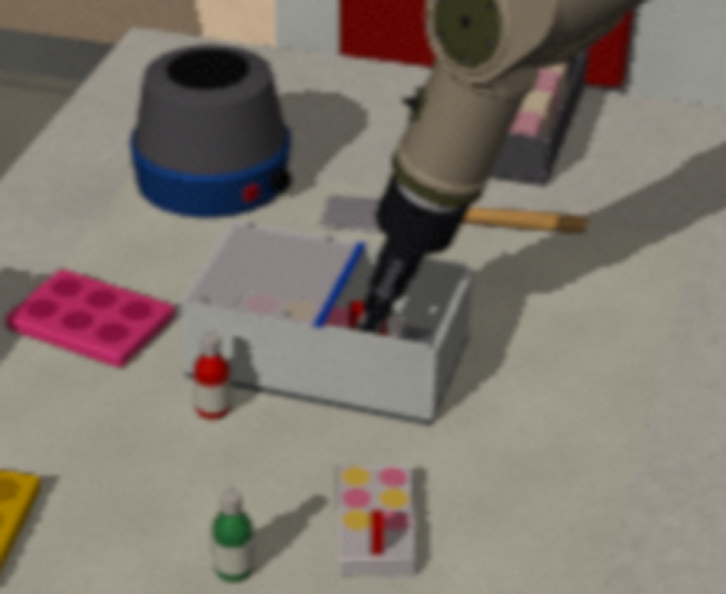

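View pics/top_e_o.png

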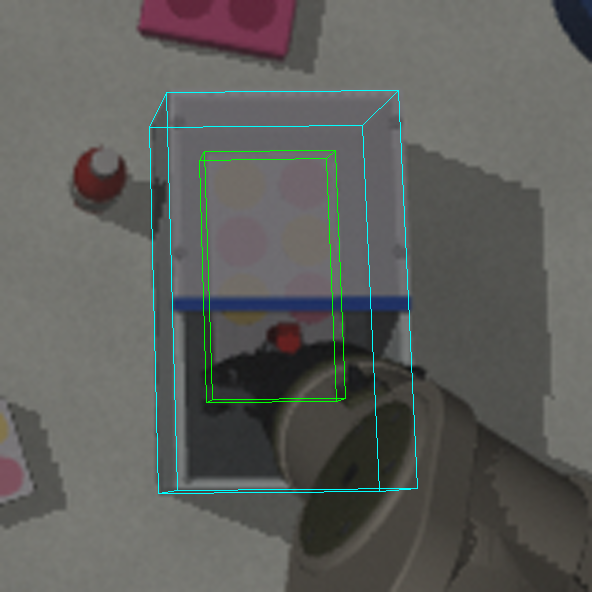

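The tin has slid to a nose position of about x=97 mm and is straight. The finger clears the blue strip. I continue, then creep to contact.

play_rows(
  moves=[
    [[0.2,0,0],[0,0,0]],
    [[0.2,0,0],[0,0,0]],
    [[0.2,0,0],[0,0,0]],
    [[0.2,0,0],[0,0,0]],
    [[0.2,0,0],[0,0,0]],
    [[0.2,0,0],[0,0,0]],
    [[0,0,0],[0,0,0]],
  ],
)

```text
t: 21.3
ee_pos: [546.8, -188.8, 53.7]
orientation: [-3.141, 0.315, -3.141]
ft_force: [-3.9, 0.7, 7.4]
gripper_width: 12.3
```

play_rows(
  moves=[
    [[0.1,0,0],[0,0,0]],
    [[0.1,0,0],[0,0,0]],
    [[0.1,0,0],[0,0,0]],
    [[0,0,0],[0,0,0]],
  ],
)

```text
t: 21.8
ee_pos: [549.6, -188.8, 53.7]
orientation: [-3.141, 0.315, -3.141]
ft_force: [-5.3, 0.8, 8.5]
gripper_width: 12.5
```

```bash
python3 ov.py f 0; python3 -c "
import cv2
a=cv2.imread('pics/side_f.png');cv2.imwrite('pics/sf.png',cv2.resize(a[200:430,170:490],None,fx=2.4,fy=2.4))"
```

```text
21.8 [ 549.6 -188.8   53.7] [-3.141  0.315 -3.141] [-5.3  0.8  8.5] 12.519853615113195
nose box [111.   -2.1   8.1]
```

View pics/sf.png

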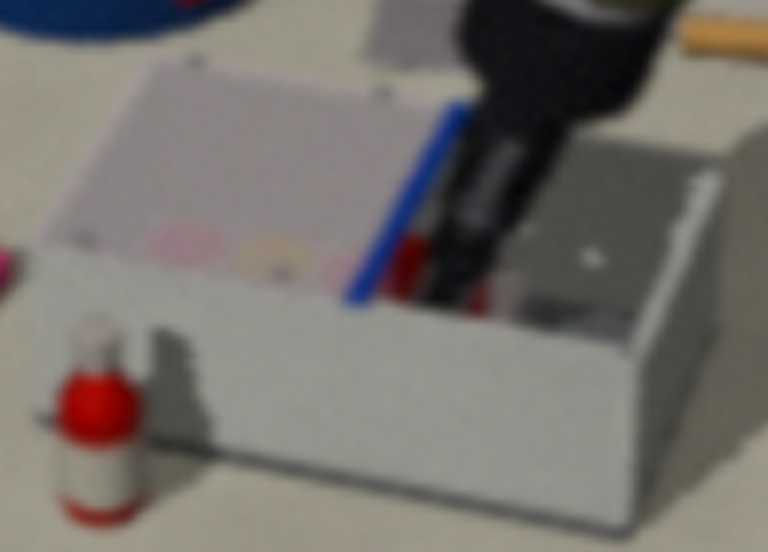

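View pics/top_f.png

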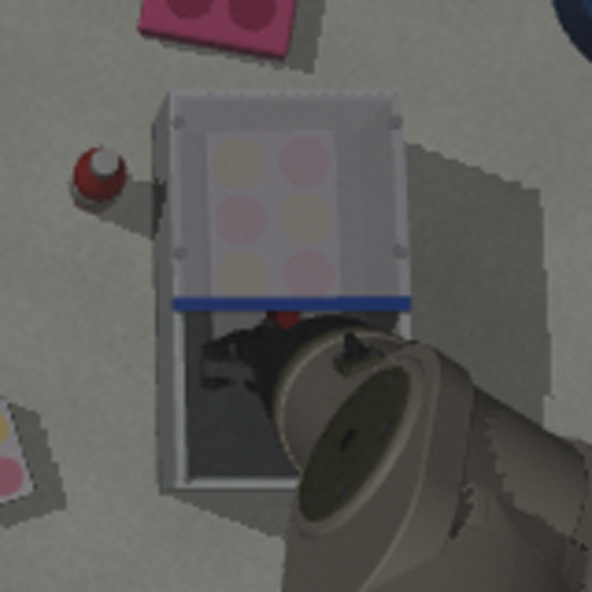

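The finger still clears the strip. I creep on with 0.5 mm rows.

play_rows(
  moves=[
    [[0.05,0,0],[0,0,0]],
    [[0.05,0,0],[0,0,0]],
    [[0.05,0,0],[0,0,0]],
    [[0,0,0],[0,0,0]],
  ],
)

```text
t: 22.4
ee_pos: [551.1, -188.8, 53.6]
orientation: [-3.141, 0.315, -3.141]
ft_force: [-6.0, -0.7, 8.8]
gripper_width: 12.3
```

play_rows(
  moves=[
    [[0.05,0,0],[0,0,0]],
    [[0.05,0,0],[0,0,0]],
    [[0,0,0],[0,0,0]],
  ],
)

```text
t: 22.78
ee_pos: [552.1, -188.8, 53.6]
orientation: [-3.141, 0.315, -3.141]
ft_force: [-5.6, 0.6, 9.1]
gripper_width: 12.1
```

play_rows(
  moves=[
    [[0.05,0,0],[0,0,0]],
    [[0.05,0,0],[0,0,0]],
    [[0,0,0],[0,0,0]],
  ],
)

```text
t: 23.15
ee_pos: [553.1, -188.8, 53.6]
orientation: [-3.141, 0.314, -3.141]
ft_force: [-5.2, 0.2, 9.5]
gripper_width: 12.3
```

play_rows(
  moves=[
    [[0.05,0,0],[0,0,0]],
    [[0.05,0,0],[0,0,0]],
    [[0,0,0],[0,0,0]],
  ],
)

```text
t: 23.52
ee_pos: [553.4, -188.8, 53.6]
orientation: [-3.141, 0.314, -3.141]
ft_force: [-11.2, 0.5, 13.5]
gripper_width: 12.4
```

```bash
python3 ov.py g 0; python3 -c "
import cv2
a=cv2.imread('pics/side_g.png');b=cv2.imread('pics/top_g.png');cv2.imwrite('pics/sg.png',cv2.hconcat([cv2.resize(a[230:350,260:420],(480,360)),cv2.resize(b[80:200,150:310],(480,360))])[:, :800])"
```

```text
23.525 [ 553.4 -188.8   53.6] [-3.141  0.314 -3.141] [-11.2   0.5  13.5] 12.356810202670149
nose box [114.8  -2.1   8. ]
```

View pics/sg.png

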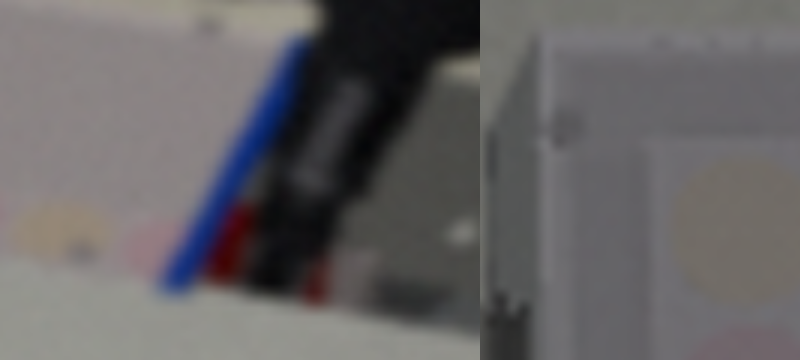

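Fx stepped from -5 to -11 N as the nose reached an estimated 114.8 mm. I check in the top view that this is the wall and not the cover edge.

```bash
python3 -c "
import cv2
from h import *
for x in (105,110,115): print(x,((proj('top',[[575.5+x,-188,33]])-[340,160])*3.7).round(1))
a=cv2.imread('pics/top_g_o.png');b=cv2.imread('pics/top_g.png')
b=cv2.convertScaleAbs(b,alpha=1.8,beta=-60)
cv2.imwrite('pics/tg.png',cv2.hconcat([cv2.resize(a[80:200,150:283],(400,360)),cv2.resize(b[80:200,150:283],(400,360))]))"
```

```text
105 [[267.3 138.2]]
110 [[267.  130.6]]
115 [[266.7 123.1]]
```

View pics/tg.png

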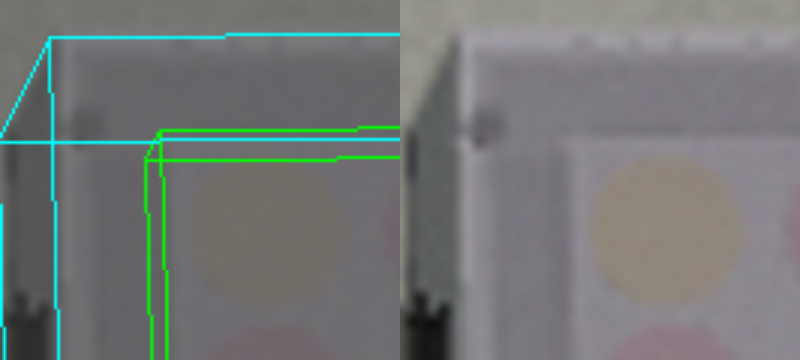

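The tin's nose edge lies within about 2 mm of the predicted wall position, which is within calibration. I release, withdraw along the tool axis and look at it unobstructed.

play_rows(
  moves=[
    [[0,0,0],[0,0,0]],
    [[0,0,0],[0,0,0]],
    [[0,0,0],[0,0,0]],
    [[0,0,0],[0,0,0]],
    [[0,0,0],[0,0,0]],
    [[0,0,0],[0,0,0]],
  ],
  grip=0.45,
)

```text
t: 24.38
ee_pos: [554.1, -188.5, 53.1]
orientation: [-3.141, 0.314, -3.141]
ft_force: [-0.1, -0.3, -0.0]
gripper_width: 47.4
```

play_rows(
  moves=[
    [[-0.15,0,0.4],[0,0,0]],
    [[-0.31,0,0.95],[0,0,0]],
    [[-0.31,0,0.95],[0,0,0]],
    [[-0.31,0,0.95],[0,0,0]],
    [[-0.31,0,0.95],[0,0,0]],
    [[-0.31,0,0.95],[0,0,0]],
    [[-0.31,0,0.95],[0,0,0]],
    [[-0.6,0,1.9],[0,0,0]],
    [[-0.6,0,1.9],[0,0,0]],
    [[-0.6,0,1.9],[0,0,0]],
    [[-2,0,2],[0,0,0]],
    [[-2,0,2],[0,0,0]],
    [[-2,0,2],[0,0,0]],
    [[0,0,0],[0,0,0]],
  ],
)

```text
t: 26.12
ee_pos: [455.9, -189.2, 233.2]
orientation: [-3.14, 0.318, -3.142]
ft_force: [1.1, 0.8, 0.3]
gripper_width: 47.1
```

```bash
python3 ov.py h 0; python3 -c "
import cv2
a=cv2.imread('pics/side_h.png');cv2.imwrite('pics/sh.png',cv2.resize(a[200:430,170:490],None,fx=2.4,fy=2.4))"
```

```text
26.125 [ 455.9 -189.2  233.2] [-3.14   0.318 -3.142] [1.1 0.8 0.3] 47.12349623564593
nose box [ 17.3  -2.5 187.6]
```

View pics/sh.png

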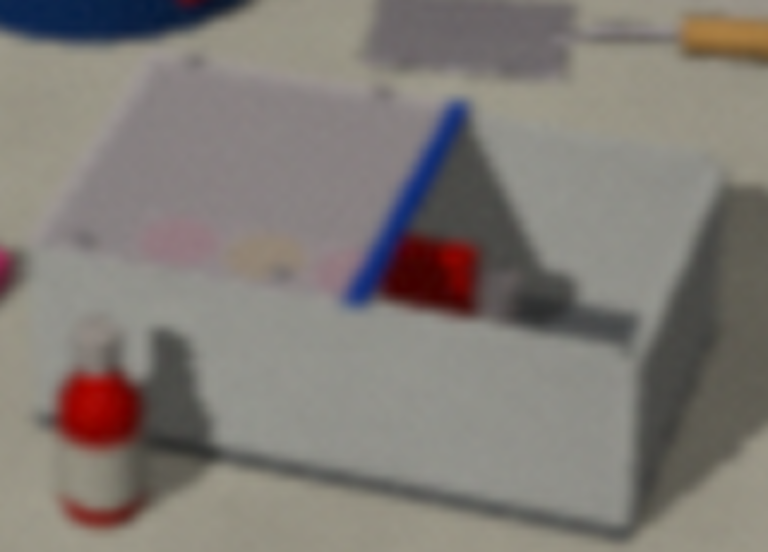

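View pics/top_h.png

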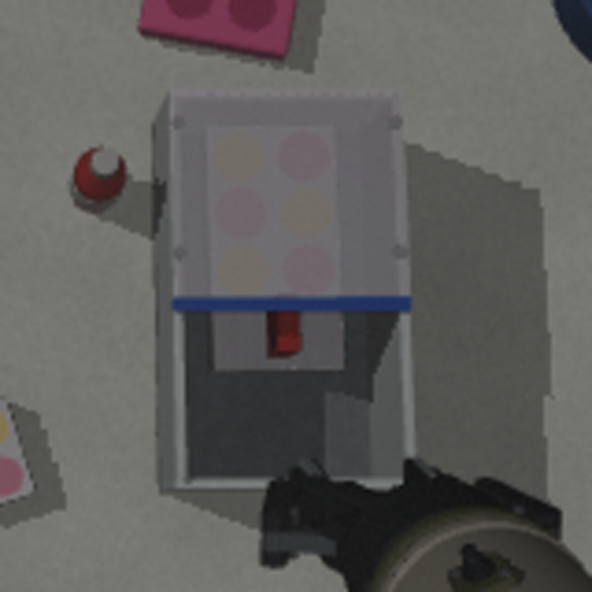

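```bash
python3 -c "
from h import *
f=lambda u,v,z:(back('top',[340+u/3.7,160+v/3.7],z)[0]-[575.5,-187.4,0]).round(1)[:2]
print('tail',f(215,370,33),f(343,369,33),'nose',f(208,126,33),f(336,126,33))
print('near outer',f(175,490,84),'blue near',f(175,311,90),f(410,310,90),'fin rear top',f(275,352,68),f(298,352,68))
b=cv2.imread('pics/top_h.png');b=cv2.convertScaleAbs(b,alpha=2,beta=-80)
cv2.imwrite('pics/th1.png',cv2.resize(b[85:235,150:350],(800,600),interpolation=cv2.INTER_CUBIC))
cv2.imwrite('pics/th2.png',cv2.resize(b[280:400,190:350],(800,600),interpolation=cv2.INTER_CUBIC))"
```

```text
tail [-44.6  37.7] [-44.7 -43.1] nose [113.4  37.3] [112.6 -45.2]
near outer [-120.8   72. ] blue near [-14.3  69.8] [-14.9 -70.9] fin rear top [-37.2   6.4] [-37.3  -7.6]
```

View pics/th1.png

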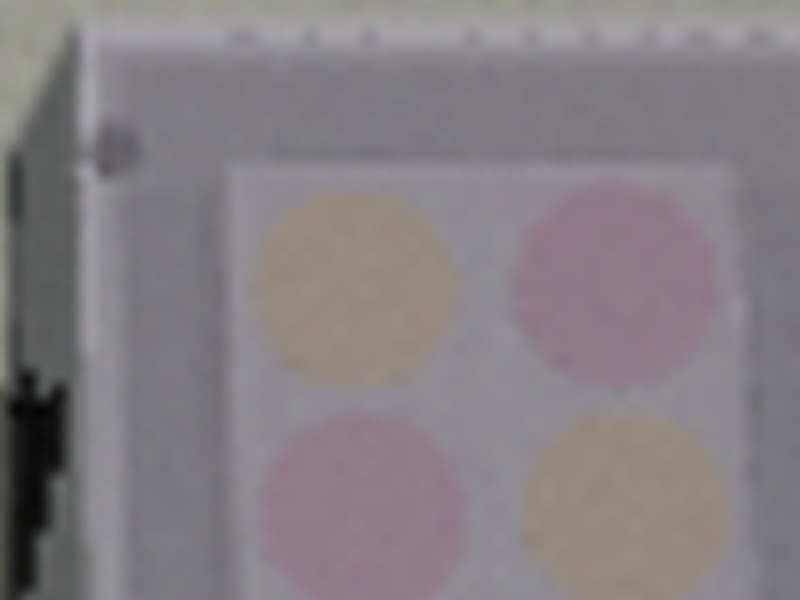

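View pics/th2.png

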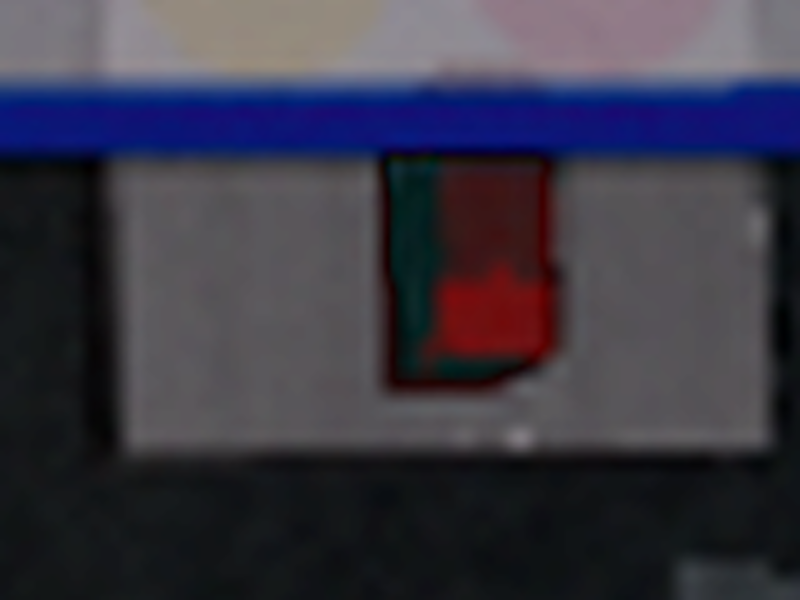

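The view is unobstructed: tail at x≈-44.6 and fin rear at ≈-37.2, against home values of -45 and -37. The tin is straight, and the fin is on top at the mouth end. There is time left, so I'll confirm seating with a gentle closed-finger push on the fin's rear face.

play_rows(
  moves=[
    [[1.2,0,-1.2],[0,0,0]],
    [[1.8,0,-2],[0,0,0]],
    [[1.9,0,-2],[0,0,0]],
    [[0,0,-2],[0,0,0]],
    [[0,0,-2],[0,0,0]],
    [[0,0,-2],[0,0,0]],
    [[0,0,-2],[0,0,0]],
    [[0,0,-1.5],[0,0,0]],
    [[0,0,-1.2],[0,0,0]],
    [[0,0,-0.8],[0,0,0]],
    [[0,0,0],[0,0,0]],
    [[0,0,0],[0,0,0]],
  ],
  grip=1,
  newtons=40,
)

```text
t: 27.72
ee_pos: [505.4, -188.7, 64.8]
orientation: [-3.141, 0.315, -3.141]
ft_force: [0.0, -0.5, -0.0]
gripper_width: 0.2
```

play_rows(
  moves=[
    [[0.4,0,0],[0,0,0]],
    [[0.4,0,0],[0,0,0]],
    [[0.3,0,0],[0,0,0]],
    [[0.2,0,0],[0,0,0]],
    [[0.1,0,0],[0,0,0]],
    [[0,0,0],[0,0,0]],
  ],
)

```text
t: 28.48
ee_pos: [519.0, -188.5, 64.1]
orientation: [-3.141, 0.314, -3.141]
ft_force: [-0.5, -0.6, 0.7]
gripper_width: 0.2
```

play_rows(
  moves=[
    [[0.1,0,0],[0,0,0]],
    [[0.1,0,0],[0,0,0]],
    [[0,0,0],[0,0,0]],
  ],
)

```text
t: 28.85
ee_pos: [521.1, -188.5, 64.2]
orientation: [-3.141, 0.314, -3.14]
ft_force: [-0.0, 0.2, -1.2]
gripper_width: 0.1
```

play_rows(
  moves=[
    [[0.1,0,0],[0,0,0]],
    [[0.1,0,0],[0,0,0]],
    [[0,0,0],[0,0,0]],
  ],
)

```text
t: 29.22
ee_pos: [523.1, -188.4, 64.2]
orientation: [-3.141, 0.314, -3.14]
ft_force: [0.2, 0.8, 0.0]
gripper_width: 0.0
```

play_rows(
  moves=[
    [[0.05,0,0],[0,0,0]],
    [[0.05,0,0],[0,0,0]],
    [[0,0,0],[0,0,0]],
  ],
)

```text
t: 29.6
ee_pos: [524.0, -188.5, 64.2]
orientation: [-3.141, 0.314, -3.14]
ft_force: [0.5, -0.8, -0.6]
gripper_width: -0.3
```

play_rows(
  moves=[
    [[0.05,0,0],[0,0,0]],
    [[0.05,0,0],[0,0,0]],
    [[0,0,0],[0,0,0]],
  ],
)

```text
t: 29.98
ee_pos: [525.0, -188.5, 64.2]
orientation: [-3.141, 0.314, -3.141]
ft_force: [-0.7, 0.3, 0.5]
gripper_width: 0.1
```

play_rows(
  moves=[
    [[0.05,0,0],[0,0,0]],
    [[0.05,0,0],[0,0,0]],
    [[0,0,0],[0,0,0]],
  ],
)

```text
t: 30.35
ee_pos: [526.0, -188.5, 64.2]
orientation: [-3.141, 0.314, -3.141]
ft_force: [0.1, 0.1, 0.1]
gripper_width: 0.1
```

play_rows(
  moves=[
    [[0.05,0,0],[0,0,0]],
    [[0.05,0,0],[0,0,0]],
    [[0,0,0],[0,0,0]],
  ],
)

```text
t: 30.72
ee_pos: [526.6, -188.5, 64.0]
orientation: [-3.141, 0.313, -3.141]
ft_force: [-4.2, 0.4, 2.1]
gripper_width: -0.1
```

play_rows(
  moves=[
    [[0.05,0,0],[0,0,0]],
    [[0.05,0,0],[0,0,0]],
    [[0,0,0],[0,0,0]],
  ],
)

```text
t: 31.1
ee_pos: [526.8, -188.5, 63.7]
orientation: [3.141, 0.312, -3.141]
ft_force: [-8.0, 0.3, 4.6]
gripper_width: 0.0
```

Force builds to 8 N, well above the tin's sliding friction, and the tool does not advance, so the tin is against the wall. I back off and withdraw.

play_rows(
  moves=[
    [[-0.3,0,0],[0,0,0]],
    [[-0.6,0,0.4],[0,0,0]],
    [[-0.6,0,1.5],[0,0,0]],
    [[-0.5,0,2],[0,0,0]],
    [[-0.5,0,2],[0,0,0]],
    [[-0.5,0,2],[0,0,0]],
    [[-0.5,0,2],[0,0,0]],
    [[-1.5,0,2],[0,0,0]],
    [[-1.5,0,2],[0,0,0]],
    [[-1.5,0,2],[0,0,0]],
    [[0,0,0],[0,0,0]],
    [[0,0,0],[0,0,0]],
  ],
)

```text
t: 32.6
ee_pos: [448.1, -188.4, 223.3]
orientation: [-3.141, 0.315, -3.14]
ft_force: [-0.7, -0.0, -1.0]
gripper_width: -0.2
```

```bash
python3 ov.py i 0;python3 - <<'E'
from h import *
cv2.imwrite('pics/fulltop.png',arm.snapshot('top')[:,:,::-1]);cv2.imwrite('pics/fullside.png',arm.snapshot('side')[:,:,::-1])
E
```

```text
32.6 [ 448.1 -188.4  223.3] [-3.141  0.315 -3.14 ] [-0.7 -0.  -1. ] -0.1971836237556697
nose box [  9.5  -1.7 177.7]
```

View pics/top_i.png

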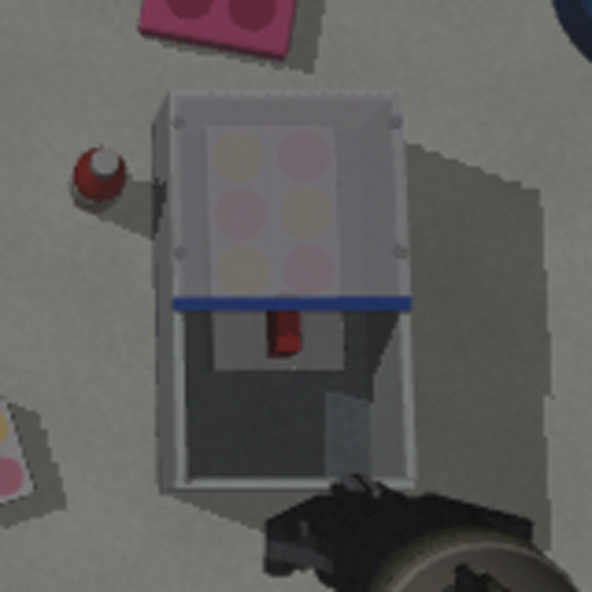

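View pics/fullside.png

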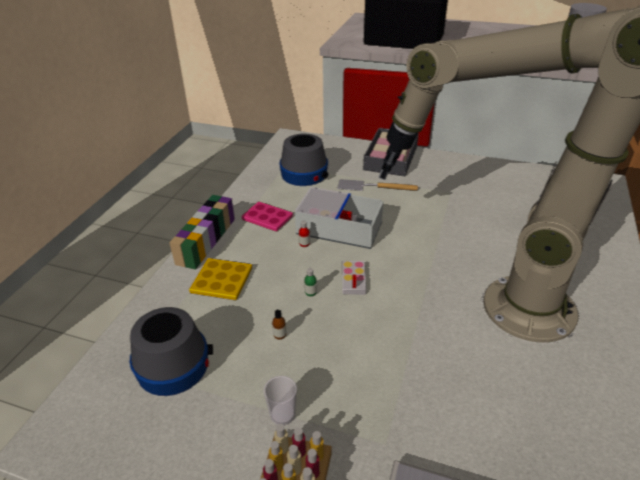

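The picture is unchanged by the push (tail edge at row 370, nose edge at row 126). The bottles, beaker, spatula and small tin stand where they were, and the arm is clear. I hand the job in.

```bash
python3 -c "
from station import arm
print(arm.job_done())"
```

```text
the job is handed in; nothing more can be done
None
```

The tin is in the setting box, level on the floor and against the far wall, with the red fin on top at the mouth end. I handed the job in at about 33 s of the 61 s allowed.

- **What I did:** I gripped the larger tin by its fin and carried it over. It went in plain end first at a 30° tilt under the cover, was levelled inside, and was lowered about 3 mm to the floor. I stopped at the first rise in force (5.6 N). I then slid it home in the grip until the force stepped up, released it, and withdrew.
- **Seating:** A closed-finger push on the fin's rear built up to 8 N while the tool barely advanced, and the tin looked the same before and after.
- **Position:** The top view put the tail at box x ≈ -44.6 mm (home -45) and the fin rear at ≈ -37.2 mm (home -37). The tin is straight, about 2–3 mm off the box centreline.
- **Disagreement:** The nose edge seen through the cover measured about 113 mm instead of 115 mm. That is within the camera error of about 2 mm, and the tail, the fin and the push test all say it is home.
- **Surroundings:** The bottles, beaker, spatula and small tin looked undisturbed in the last pictures, and the arm was clear of everything. The highest force I read was about 18 N, during the slide home.

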